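# Hang the rinsed basket up to drain with the lifter

### The arm

A 7-joint arm with a two-finger parallel gripper is mounted at the origin on the work surface. World frame = base frame: x ahead of the robot, y to its left, z up, the work surface at z = 0. Lengths are in m, angles in degrees, forces in N, time in s.
With the tool pointing down it reaches from about 0.425 to 1.025 m from the base axis. Payload 9.4 kg.
Tool frame: the origin (TCP) lies midway between the tips of the shut fingers; the grasp point (between the pads) lies 19 mm behind it; z points along the fingers, y is the line along which they close (so a half turn about z gives the same grasp; the last joint's range is limited). The gripper opens to 85 mm and grips with 20 to 120 N. Pads are 22 mm wide; open, the fingers measure 114 mm over their backs; the gripper's body (76 mm by 85 mm) begins 54 mm behind the grasp point. The pads swing forward as they close: fully open they stand 13 mm farther back than shut.
Start: joints at [70.376, 34.337, -0.143, 91.639, 0.103, 54.024, -4.572], TCP at [0.19, -0.7, 0.231] pointing down, gripper open.
Joint ranges: [-147.43, 147.43], [-19.82, 112.94], [-74.19, 73.91], [6.32, 146.72], [-59.91, 239.91], [6.04, 106.73], [-150.56, 150.56]. Speed limits (degrees/s): [127.2, 127.2, 172.46, 172.46, 180, 180, 180].

### API

Orientations are given as [roll, pitch, yaw] about the fixed x, y, z axes, in that order (R = Rz(yaw) Ry(pitch) Rx(roll)).
In Python, from plant import arm, cams gives the robot as it stands. The module is installed in compiled form; this text tells all that it offers.
- The arm moves only by the tool play_rows, never from a script. Its argument "increments" is a list of rows, each a list of 7 numbers: the shift along the tool's x, y, z in mm, then the turn, a rotation vector about the tool's x, y, z in rad, then the opening, from 0 (shut) to 1 (fully open). A call has exactly 8 rows; each row shifts and turns the commanded pose from where the row before left it, along the tool's axes as they then stand; what a row does not reach is not made up. A row lasts 1/10 s, in which the tool goes at most 50 mm and 8.59 degrees, less where a joint would pass 70% of its speed; a pose out of reach is approached as far as the arm can. A call with a gripper value outside its range is refused whole. The fingers move at their own pace and stop on an object; "force" is the grip in N (left out, the last holds). Time passes only in rows, so rows that do not move let the fingers close, or fill a call up. It gives the time, the measured TCP pose, the force, the opening and the grip force at its end, in the units of the state.
- arm.observe(): the state, without advancing time (a new reading comes with each control period).
- cams.camera(name): name is "scene" or "side" or "wrist"; returns the picture (480x640x3 uint8, blue, green, red); there is no depth.
- cams.calibration(name): a dict with "mtx" (3x3 intrinsics, pixels), "k1" (the pictures are not rectified: a ray, as slopes to the right and down, at radius r is drawn at 1 + k1 r^2 times it, then the intrinsics apply), "rvec" (rotation vector, rad) and "tvec" (3), from world to camera coordinates, as OpenCV has them. Camera axes: x right, y down, z forward; pixel columns grow to the right and rows downward; lengths in m; the calibration is good to about 2 mm. A picture is of the moment at which its call begins: read the wrist's pose just before it. calibration takes no time and is no camera call; for the wrist camera it gives the pose at the moment of the call.
- arm.close_job(): hands the job in; it is judged then, once.
The state is a dict: "t": time; "q": joint angles; "qd": joint speeds; "joint_torque": joint torques, N m; "tool_pos": TCP position; "ee_rot": TCP orientation; "contact_force": force on the tool from outside, world axes, zero at the start; "ft_torque": the same for the moment, N m; "width": finger opening in m; "grip_force": force on a finger pad.
Only numpy, scipy, OpenCV 4.12 (cv2) and the standard library are available. Lean on these libraries where they do the work, as an engineer would, in place of code of your own. Each camera call takes 0.05 s, during which the arm holds its last target. There are 200 camera calls.

### The job

Use the two-pronged lifter from its pocket to lift the basket of clean pots out of the rinse tray by its bail and hang it on the retort stand's hook to drain, then put the lifter back in its pocket. The basket and its pots are clean: keep the gripper and arm off them and keep all four pots in the basket. Leave the other things on the bench where they are.

Things in the scene. Friction and masses are not known exactly. Their poses are not given: they have to be found in the camera images.
- lifter_grip (a point): centre of the lifter's upright black grip, a flat-sided block 18 mm (x) by 24 mm (y) by 60 mm tall, gripped from above. Below it a flat steel drip guard, 64 mm (x) by 84 mm (y), 4 mm thick, underside 34 mm below this point, from which two prongs hang. z is up while it stands in its pocket
- lifter_cradle (a point): 110 mm straight below lifter_grip: centre of a 6 mm bar lying along y in both prongs. Each prong is a 6 mm rod, at y = -22 and +22 mm, bent as a J open to the lifter's +x: shank at x = -13 mm, V bottom at x = 0 (rod underside 11 mm below this point), upturned tip at x = +14 mm, its top 13 mm above this point
- lifter: the lifter, a two-pronged steel hand fork with drip guard and black grip, 0.18 kg; origin at the middle of the guard's underside
- basket_bar (a point): middle of the top bar of the basket's fixed steel bail. The bar is a 6 mm rod along the basket's y, straight for 37 mm either side of this point, then sloping down to the sides of the basket; 120 mm above the basket's underside. The space between the bar and the pots' tops, 77 mm below it, is empty
- basket: stainless wire basket, 100 mm (x) by 110 mm (y), 42 mm deep, about 0.32 kg, holding four pots; its bail spans it along y at x = 0. Origin: middle of the underside; z up. It stands loose on the floor of the rinse tray, 3 mm above the bench
- basket_floor (a point): middle of the basket's inner floor, 3 mm above its underside
- tray: open stainless rinse tray, fixed, 200 mm (x) by 190 mm (y), walls 38 mm high, 3 mm thick, floor 3 mm; origin under its centre on the bench
- stand: retort stand, fixed: grey base plate, a 12 mm upright rod 135 mm from the hook towards its own +x and 320 mm tall, a boss head with two screws, and a draining hook; a white drip tray 26 mm high lies on the base under the hook. Origin: on the bench straight below the hook's seat; its +x points from the hook to the rod
- hook_seat (a point): centre of the bail's bar when it hangs in the draining hook, 183 mm above the bench; the bar lies along the stand's y. The hook is one 6 mm rod at y = 0: a level arm 28 mm above this point, turning down at x = +18 mm, a V below this point, and an upturned tip at x = -17 mm, its top 16 mm above this point. The bar enters from above between tip and arm
- holder: open steel pocket, fixed, in which the lifter stands: 52 mm (x) by 70 mm (y) outside, 46 by 64 mm inside, 95 mm high; the lifter's prongs hang inside and its drip guard lies on the rim. Origin under its centre on the bench, z up
- holder_home (a point): where lifter_grip lies when the lifter is home in its pocket, 129 mm above the bench, over the pocket's centre; the lifter's y then lies along the pocket's y (either way round)
- pot0: clean white sample pot, upside down in the basket, 43 mm wide at its lower rim, 40 mm tall, 30 g; loose; origin under its centre
- pot1: clean white sample pot, upside down in the basket, 43 mm wide at its lower rim, 40 mm tall, 30 g; loose; origin under its centre
- pot2: clean white sample pot, upside down in the basket, 43 mm wide at its lower rim, 40 mm tall, 30 g; loose; origin under its centre
- pot3: clean white sample pot, upside down in the basket, 43 mm wide at its lower rim, 40 mm tall, 30 g; loose; origin under its centre
- wash_bottle: plain white plastic bottle, 60 mm wide, 150 mm tall, standing; bystander, origin under its centre
- beaker: glass beaker, 68 mm wide, 90 mm tall, standing; bystander, origin under its centre
- reagent_jar: amber jar with black cap, 56 mm wide, 75 mm tall; bystander, origin under its centre
- pot_a: closed white sample pot standing on the bench, 44 mm wide, 42 mm tall; bystander, origin under its centre
- pot_b: closed white sample pot standing on the bench, 44 mm wide, 42 mm tall; bystander, origin under its centre
- brush: white cleaning brush lying on the bench, 170 mm long; bystander
There are look-alikes about, which are no part of the job. Leave any red look-alike of the holder alone.

How it is judged:
By the outcome, as a careful person would: the job done as asked, in the order asked, and still so for the second after the job is handed in, with the robot touching nothing.
It also fails if it takes over 64 s, if anything falls off the work surface, if the arm or the gripper's body presses on something with over 40 N, if the wrist force passes 120 N, or if a joint passes its speed limit or range.

## Working session

There is one attempt and no reset: what is moved stays moved. The work goes in short steps, Python scripts to look and compute and a tool call to move; the robot and the scene stay as the last step left them, time stands still between calls to the robot, and variables do not carry over. Pictures are saved under pics/ and viewed, at most 10 in all, crops included, and the job is handed in when it is done.

Besides the shell and the picture viewer there is one more tool, called after "Request:" as name(argument=value, ...) on one line, values as JSON. play_rows: Moves the arm, as the interface text tells. Its arguments: {"type":"object","properties":{"increments":{"type":"array","items":{"type":"array","items":{"type":"number"}}},"force":{"type":"number"}},"required":["increments"]}

```bash
mkdir -p pics; ls; python3 - <<'E'
from plant import arm,cams
import cv2
s=arm.observe();print(s)
for n in("scene","side"):
    cv2.imwrite(f"pics/{n}0.png",cams.camera(n)); c=cams.calibration(n); print(n,c)
E
```

```text
pics
{'t': 0.0, 'q': array([70.37510829, 34.38449413, -0.14668504, 91.67942002,  0.10356615,
       54.02416884, -4.5725479 ]), 'qd': array([ 0.00556822, -0.06445141,  0.00487492,  0.05513045,  0.06759065,
       -0.03859138,  0.00099889]), 'joint_torque': array([ 1.99147225e-04, -7.76437640e+01,  1.56501476e+00, -2.57995749e+01,
        1.23859453e-02,  9.22832434e-03,  1.19477070e-05]), 'tool_pos': array([ 0.19032971, -0.69909511,  0.23042642]), 'ee_rot': array([-1.79912398e+02,  7.88839226e-03,  1.52343714e+01]), 'contact_force': array([ 0.42194497, -0.26834504, -0.98422173]), 'ft_torque': array([-0.06116917, -0.06381918,  0.03342035]), 'grip_force': 0.0, 'width': 0.08542136497000942}
scene {'mtx': array([[447.11892729,   0.        , 322.21745487],
       [  0.        , 447.11892729, 237.79571652],
       [  0.        ,   0.        ,   1.        ]]), 'k1': 0.005637549802633463, 'rvec': array([ 2.00185468,  1.59106584, -0.58314509]), 'tvec': array([-0.11409597, -0.32698125,  1.65433882])}
side {'mtx': array([[619.47181936,   0.        , 316.84529057],
       [  0.        , 619.47181936, 246.63855568],
       [  0.        ,   0.        ,   1.        ]]), 'k1': 0.03983292262917028, 'rvec': array([ 1.96522177, -0.85002662,  0.46658386]), 'tvec': array([-0.39144135,  0.31686019,  1.18463036])}
```

View pics/scene0.png

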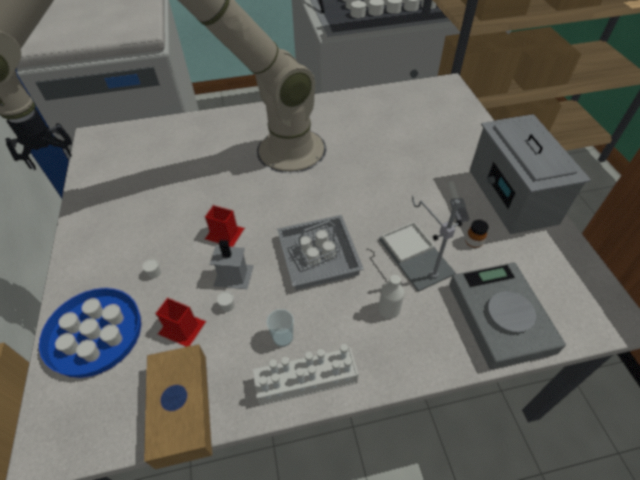

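View pics/side0.png

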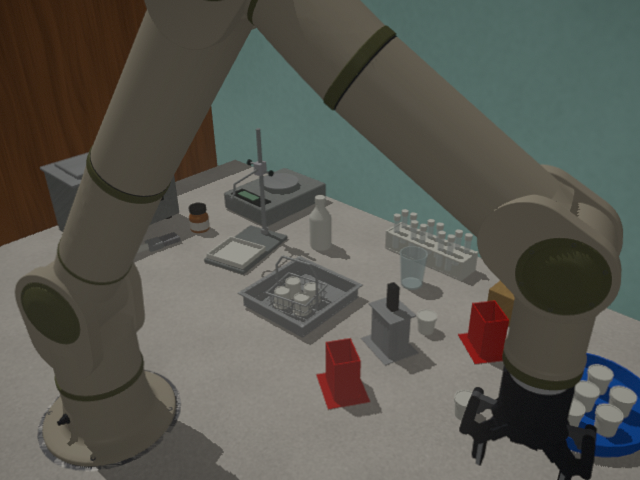

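```bash
cat > h.py <<'E'
import numpy as np, cv2
from scipy.spatial.transform import Rotation as R
from plant import arm,cams
def ray(c,uv):
    K=c["mtx"];d=np.array([c["k1"],0,0,0,0.])
    p=cv2.undistortPoints(np.array([[uv]],float),K,d)[0,0]
    Rm=cv2.Rodrigues(c["rvec"])[0]
    v=Rm.T@np.r_[p,1]; return -Rm.T@c["tvec"].ravel(), v/np.linalg.norm(v)
def atz(c,uv,z):
    o,v=ray(c,uv); return o+v*(z-o[2])/v[2]
def tri(*cu):
    A=0;b=0;L=[]
    for c,uv in cu:
        o,v=ray(c,uv);P=np.eye(3)-np.outer(v,v);A=A+P;b=b+P@o;L.append((P,o))
    x=np.linalg.solve(A,b);return x,[round(1e3*float(np.linalg.norm(P@(x-o))),1) for P,o in L]
def proj(c,X):
    return cv2.projectPoints(np.array(X,float).reshape(-1,3),c["rvec"],c["tvec"],c["mtx"],np.array([c["k1"],0,0,0,0.]))[0][:,0]
def crop(im,x,y,w,h,s):
    o=cv2.resize(im[y:y+h,x:x+w],None,fx=s,fy=s,interpolation=cv2.INTER_CUBIC)
    for u in range(x-x%10+10,x+w,10):
        cv2.line(o,(int((u-x+.5)*s),0),(int((u-x+.5)*s),8 if u%50 else 16),(0,0,255),1)
        if u%20==0: cv2.putText(o,str(u),(int((u-x+.5)*s)-10,26),0,.35,(0,0,255),1)
    for v in range(y-y%10+10,y+h,10):
        cv2.line(o,(0,int((v-y+.5)*s)),(8,int((v-y+.5)*s)),(0,0,255),1)
        if v%20==0: cv2.putText(o,str(v),(10,int((v-y+.5)*s)+4),0,.35,(0,0,255),1)
    return o
E
python3 - <<'E'
from h import *
a=cv2.imread("pics/scene0.png");b=cv2.imread("pics/side0.png")
A=crop(a,200,185,280,120,2.85);cv2.imwrite("pics/c.png",0*A)
B=crop(b,200,120,260,245,1.0)
B1=crop(b,200,120,110,120,2.1);B2=crop(b,235,250,130,90,2.1);B3=crop(b,355,270,80,100,2.5)
M=np.zeros((600,800,3),np.uint8)
M[:A.shape[0],:min(800,A.shape[1])]=A[:,:800]
x=0
for t in(B1,B2,B3):
    M[345:345+t.shape[0],x:x+t.shape[1]]=t[:255];x+=t.shape[1]+3
cv2.imwrite("pics/m1.png",M)
E
```

```text
(no output)
```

View pics/m1.png

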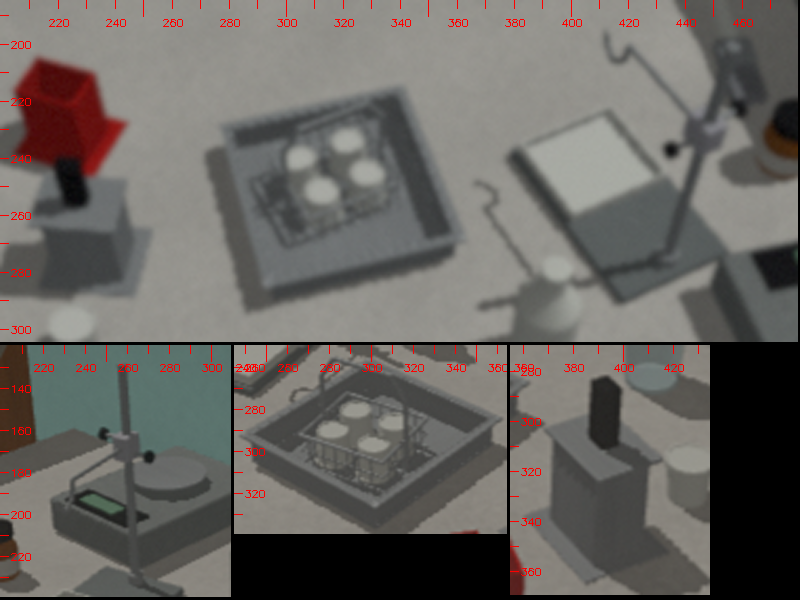

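```bash
python3 - <<'E'
from h import *
S=cams.calibration("scene");D=cams.calibration("side")
np.set_printoptions(precision=4,suppress=True)
print("grip top",atz(S,(223.5,241),.159),atz(D,(393,285),.159))
for p in[(215,246),(244,248),(243,263),(211,261)]:print("g",atz(S,p,.099))
print("tray corners",[atz(S,p,.038)[:2] for p in[(278,230),(341,216),(361,270),(294,290)]])
print("rod foot",atz(S,(435,276),.01),tri((S,(435,276)),(D,(264,236))))
print("rodtop",tri((S,(457,199)),(D,(258,130))))
print("hook V",tri((S,(417.5,206)),(D,(234,195))),"tip",atz(S,(412,197),.199),atz(S,(418,206),.175),"boss",tri((S,(446,230)),(D,(260,168))))
print("pots",[atz(S,p,.046)[:2] for p in[(305,240),(321,233),(312,251),(328,245)]])
c=cams.calibration("wrist");print(c)
print("others", "beaker",atz(S,(282,342),0),"bottle",atz(S,(391,312),0))
E
```

```text
grip top [ 0.5141 -0.2634  0.159 ] [ 0.5144 -0.2673  0.159 ]
g [ 0.4755 -0.295   0.099 ]
g [ 0.5014 -0.2169  0.099 ]
g [ 0.5521 -0.2253  0.099 ]
g [ 0.5252 -0.3093  0.099 ]
tray corners [array([ 0.4067, -0.112 ]), array([0.3962, 0.0881]), array([0.6075, 0.0927]), array([ 0.6293, -0.1035])]
rod foot [0.6578 0.2991 0.01  ] (array([0.6556, 0.2985, 0.0004]), [4.9, 4.9])
rodtop (array([0.655 , 0.2928, 0.3184]), [4.7, 4.7])
hook V (array([0.5371, 0.2625, 0.1829]), [2.4, 2.4]) tip [0.5135 0.2545 0.199 ] [0.5285 0.2699 0.175 ] boss (array([0.6543, 0.2907, 0.2107]), [1.4, 1.4])
pots [array([ 0.4705, -0.0406]), array([0.4553, 0.0113]), array([ 0.5154, -0.0289]), array([0.5046, 0.0213])]
{'mtx': array([[354.3168,   0.    , 322.1205],
       [  0.    , 354.3168, 242.4177],
       [  0.    ,   0.    ,   1.    ]]), 'k1': -0.06858558563091245, 'rvec': array([-2.302 ,  1.7587,  0.2624]), 'tvec': array([-0.7243, -0.0381,  0.3806])}
others beaker [ 0.7549 -0.161   0.    ] bottle [0.7352 0.1432 0.    ]
```

```bash
cat >> h.py <<'E'
def rel(pos,yaw):
    s=arm.observe();Rt=R.from_euler('xyz',s["ee_rot"],degrees=True)
    d=Rt.inv().apply(np.array(pos)-s["tool_pos"])*1e3
    G=R.from_euler('xyz',[180,0,yaw],degrees=True)
    return d.round(1),(Rt.inv()*G).as_rotvec().round(4),s["tool_pos"].round(4),s["ee_rot"].round(2)
E
python3 - <<'E'
from h import *
s=arm.observe();Rt=R.from_euler('xyz',s["ee_rot"],degrees=True)
c=cams.calibration("wrist");Rm=cv2.Rodrigues(c["rvec"])[0]
print("cam in tool",Rt.inv().apply(-Rm.T@c["tvec"].ravel()-s["tool_pos"]),"axes",Rt.inv().as_matrix()@Rm.T)
print(rel([.47,-.22,.36],60))
E
```

```text
cam in tool [ 7.39556603e-02  1.07031403e-05 -1.43745788e-01] axes [[-1.16846805e-04 -9.57000956e-01 -2.90084739e-01]
 [ 9.99999991e-01 -1.29356050e-04  2.39483785e-05]
 [-6.04428372e-05 -2.90084734e-01  9.57000963e-01]]
(array([ 395.7, -389. , -129. ]), array([-1.400e-03, -4.000e-04, -7.813e-01]), array([ 0.1903, -0.6991,  0.2305]), array([-1.7992e+02,  1.0000e-02,  1.5230e+01]))
```

Request:
play_rows(increments=[[33,-32,-15,0,0,0,1],[33,-32,-15,0,0,0,1],[33,-32,-15,0,0,0,1],[33,-32,-15,0,0,0,1],[33,-32,-15,0,0,0,1],[33,-32,-15,0,0,0,1],[33,-32,-15,0,0,0,1],[33,-32,-15,0,0,0,1]])

```text
t: 0.9
tool_pos: [0.3784, -0.3813, 0.3517]
ee_rot: [-180.0, 0.0, 15.2]
contact_force: [1.3, -0.6, 0.5]
width: 0.085
grip_force: 0.0
```

Request:
play_rows(increments=[[33,-32,-5,0,0,0,1],[33,-32,-5,0,0,0,1],[33,-32,-5,0,0,0,1],[33,-32,0,0,0,0,1],[0,0,0,0,0,-0.14,1],[0,0,0,0,0,-0.14,1],[0,0,0,0,0,-0.14,1],[0,0,0,0,0,-0.14,1]])

```text
t: 1.7
tool_pos: [0.4715, -0.2247, 0.366]
ee_rot: [-180.0, 0.0, 47.7]
contact_force: [-0.2, -0.9, -0.3]
width: 0.0854
grip_force: 0.0
```

```bash
python3 - <<'E'
from h import *
import pickle
s=arm.observe();print(s["tool_pos"],s["ee_rot"],s["q"],s["t"])
im={};c={}
for n in("wrist","scene","side"):
    c[n]=cams.calibration(n);im[n]=cams.camera(n)
pickle.dump((im,c),open("v1.pkl","wb"));cv2.imwrite("pics/w1.png",im["wrist"])
E
```

```text
[ 0.47151462 -0.2247321   0.3659801 ] [-1.79965149e+02  1.77283751e-02  4.76717429e+01] [ 31.23897931  12.95853824 -14.84978786 107.32866079   3.79754104
  60.22515987 -27.46715963] 1.7
```

View pics/w1.png

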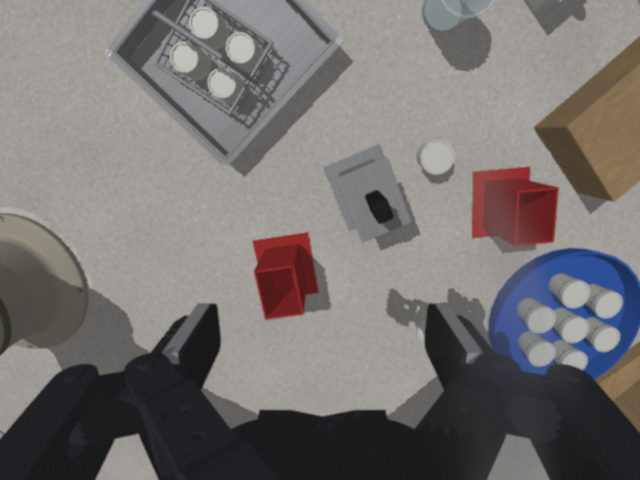

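```bash
python3 - <<'E'
from h import *
import pickle
im,c=pickle.load(open("v1.pkl","rb"));w=im["wrist"]
A=crop(w,315,135,110,120,3.6);B=crop(w,100,0,200,170,2.0);C=crop(im["scene"],395,185,70,65,4);D=crop(im["side"],215,150,60,60,4)
M=np.zeros((600,800,3),np.uint8)
for t,x,y in((A,0,0),(B,398,0),(C,430,341),(D,0,435)):
    h=min(t.shape[0],600-y);w_=min(t.shape[1],800-x);M[y:y+h,x:x+w_]=t[:h,:w_]
cv2.imwrite("pics/m2.png",M)
E
```

```text
(no output)
```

View pics/m2.png

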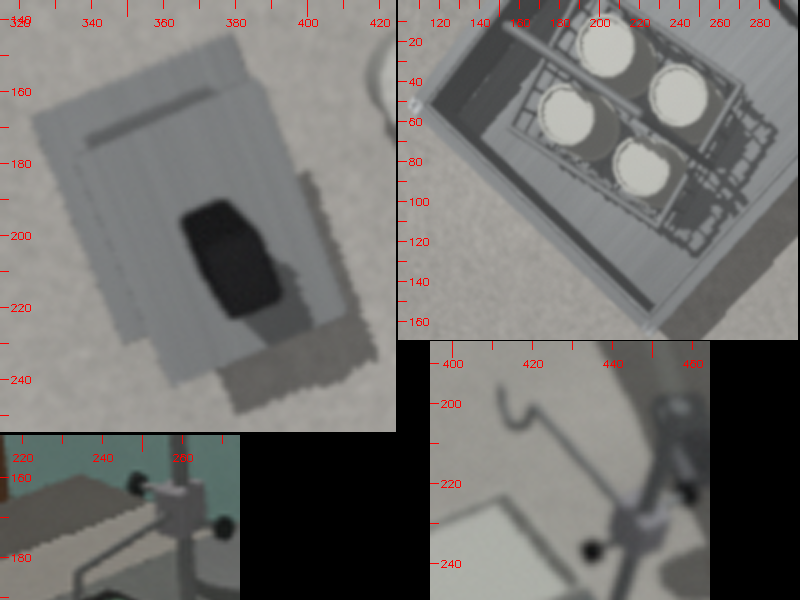

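```bash
python3 - <<'E'
from h import *
import pickle
np.set_printoptions(precision=4,suppress=True)
im,c=pickle.load(open("v1.pkl","rb"));W=c["wrist"]
g=np.array([atz(W,p,.099) for p in[(336,178),(388,157),(411,222),(363,242)]])
print(g,g.mean(0),[np.linalg.norm(g[i]-g[i-1])for i in range(4)])
a=lambda v:np.degrees(np.arctan2(v[1],v[0]))
print("ang",a(g[2]-g[1]),a(g[3]-g[0]),a(g[1]-g[0]),a(g[2]-g[3]))
m=g.mean(0);print("reproj gripbot/top", proj(W,[[m[0],m[1],.099],[m[0],m[1],.159]]))
print("grip top from scene",atz(c["scene"],(223.5,241),.159),"guard ctr scene", )
b=np.array([atz(W,p,.123) for p in[(159,17),(252,85)]]);print("bail line",b,a(b[1]-b[0]))
b=np.array([atz(W,p,.046) for p in[(204,23),(242,47),(185,57),(222,84)]]);print("pots",b,b.mean(0),a(b[1]-b[0]),a(b[3]-b[2]),a(b[2]-b[0]),a(b[3]-b[1]))
E
```

```text
[[ 0.5013 -0.2156  0.099 ]
 [ 0.5609 -0.2375  0.099 ]
 [ 0.5331 -0.3148  0.099 ]
 [ 0.4743 -0.2951  0.099 ]] [ 0.5174 -0.2658  0.099 ] [np.float64(0.08393106653318579), np.float64(0.0635066384187036), np.float64(0.0821137013799375), np.float64(0.06199709818711769)]
ang -109.79070864472617 -108.7515727545396 -20.215559974635738 -18.55901009461708
reproj gripbot/top [[374.7144 200.6099]
 [383.1522 211.1503]]
grip top from scene [ 0.5141 -0.2634  0.159 ] guard ctr scene
bail line [[ 0.4801  0.0258  0.123 ]
 [ 0.5024 -0.0845  0.123 ]] -78.57699553133423
pots [[ 0.5062  0.0218  0.046 ]
 [ 0.5203 -0.0285  0.046 ]
 [ 0.4618  0.0117  0.046 ]
 [ 0.4724 -0.0413  0.046 ]] [ 0.4901 -0.0091  0.046 ] -74.36407419392721 -78.6659279414272 -167.10252556045563 -165.01956610164873
```

Request:
play_rows(increments=[[0,0,0,0,0,-0.14,1],[0,0,0,0,0,-0.14,1],[0,0,0,0,0,-0.14,1],[0,0,0,0,0,-0.14,1],[0,0,0,0,0,-0.14,1],[0,0,0,0,0,-0.14,1],[0,0,0,0,0,-0.14,1],[0,0,0,0,0,-0.14,1]])

```text
t: 2.65
tool_pos: [0.4715, -0.225, 0.3661]
ee_rot: [-180.0, -0.0, 111.5]
contact_force: [0.0, -0.5, 0.2]
width: 0.0855
grip_force: 0.0
```

Request:
play_rows(increments=[[0,0,0,0,0,-0.14,1],[0,0,0,0,0,-0.14,1],[0,0,0,0,0,-0.14,1],[0,0,0,0,0,-0.14,1],[0,0,0,0,0,-0.14,1],[0,0,0,0,0,-0.14,1],[0,0,0,0,0,0,1],[0,0,0,0,0,0,1]])

```text
t: 3.45
tool_pos: [0.4715, -0.2252, 0.3661]
ee_rot: [180.0, -0.0, 159.2]
contact_force: [0.3, -0.3, 0.0]
width: 0.0854
grip_force: 0.0
```

```bash
python3 - <<'E'
from h import *
print(rel([.5165,-.2655,.112],160.7),arm.observe()["q"])
E
```

```text
(array([-56.4, -21.8, 254.1]), array([ 0.    , -0.0003, -0.0256]), array([ 0.4715, -0.2252,  0.3661]), array([ 1.8000e+02, -2.0000e-02,  1.5923e+02])) [ 46.93697371  15.09122557 -34.89089356 106.44580517   9.75606655
  61.44934742  77.51777228]
```

Request:
play_rows(increments=[[-14,-5.5,20,0,0,-0.0256,1],[-14,-5.5,20,0,0,0,1],[-14,-5.5,20,0,0,0,1],[-14,-5.5,20,0,0,0,1],[0,0,20,0,0,0,1],[0,0,20,0,0,0,1],[0,0,0,0,0,0,1],[0,0,0,0,0,0,1]])

```text
t: 4.25
tool_pos: [0.5174, -0.2641, 0.2465]
ee_rot: [180.0, -0.0, 160.9]
contact_force: [0.3, -0.3, 0.1]
width: 0.0852
grip_force: 0.0
```

```bash
python3 - <<'E'
from h import *
print(rel([.5165,-.2655,.112],160.7))
cv2.imwrite("pics/w2.png",cams.camera("wrist"))
W=cams.calibration("wrist");print(proj(W,[[.5165,-.2655,.159],[.5165,-.2655,.099]]))
E
```

```text
(array([  0.3,  -1.6, 134.5]), array([ 0.    , -0.0005,  0.0042]), array([ 0.5174, -0.2641,  0.2465]), array([ 1.8000e+02, -3.0000e-02,  1.6094e+02]))
[[319.79896838 246.34074105]
 [320.22673644 224.93978437]]
```

View pics/w2.png

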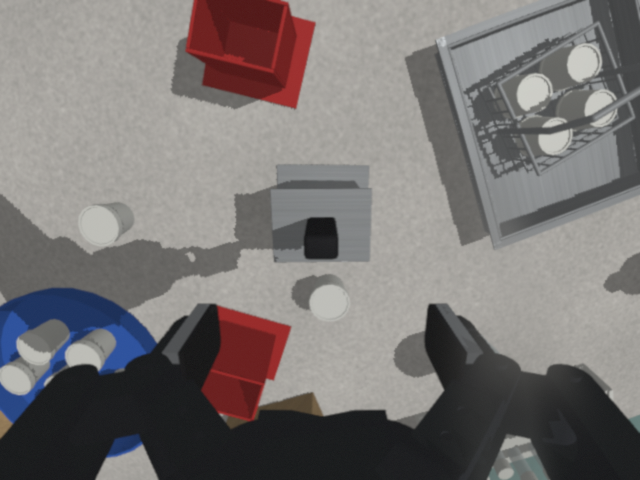

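Request:
play_rows(increments=[[0,-0.5,24,0,0,0,1],[0,0,24,0,0,0,1],[0,0,24,0,0,0,1],[0,0,22,0,0,0,1],[0,0,20,0,0,0,1],[0,0,12,0,0,0,1],[0,0,8,0,0,0,1],[0,0,0,0,0,0,1]])

```text
t: 5.1
tool_pos: [0.5172, -0.2648, 0.1122]
ee_rot: [-180.0, -0.0, 161.1]
contact_force: [0.5, 0.0, 1.0]
width: 0.0851
grip_force: 0.0
```

Request:
play_rows(force=80, increments=[[0,0,0,0,0,0,0],[0,0,0,0,0,0,0],[0,0,0,0,0,0,0],[0,0,0,0,0,0,0],[0,0,0,0,0,0,0],[0,0,0,0,0,0,0],[0,0,0,0,0,0,0],[0,0,0,0,0,0,0]])

```text
t: 5.9
tool_pos: [0.5173, -0.2649, 0.1129]
ee_rot: [-180.0, 0.0, 161.1]
contact_force: [-1.9, 0.2, 5.2]
width: 0.0232
grip_force: 78.6
```

```bash
python3 - <<'E'
from h import *
s=arm.observe();print(s["tool_pos"],s["ee_rot"],s["q"],s["contact_force"])
E
```

```text
[ 0.51725103 -0.26492893  0.11285269] [-1.79978799e+02  4.09416825e-02  1.61072101e+02] [ 38.88719017  35.55168444 -25.57815914 115.38028783  26.25792037
  34.62886463  66.5990052 ] [-1.91645617  0.23979914  5.19028756]
```

Request:
play_rows(increments=[[0,0,-10,0,0,0,0],[0,0,-20,0,0,0,0],[0,0,-28,0,0,0,0],[0,0,-28,0,0,0,0],[0,0,-28,0,0,0,0],[0,0,-28,0,0,0,0],[0,0,-28,0,0,0,0],[0,0,0,0,0,0,0]])

```text
t: 6.7
tool_pos: [0.5186, -0.2649, 0.2864]
ee_rot: [-180.0, 0.3, 161.1]
contact_force: [0.5, 0.6, -2.0]
width: 0.0226
grip_force: 78.5
```

```bash
python3 - <<'E'
from h import *
s=arm.observe();print(s["tool_pos"],s["q"])
p=s["tool_pos"]+[0,0,.019]
M=np.zeros((600,800,3),np.uint8);x=0
for n in("scene","side"):
    im=cams.camera(n);c=cams.calibration(n);u=proj(c,p-[0,0,.06])[0].round().astype(int);print(n,u)
    t=crop(im,max(0,u[0]-50),max(0,u[1]-60),100,120,4);M[:480,x:x+400]=t;x+=400
cv2.imwrite("pics/m3.png",M)
E
```

```text
[ 0.51855229 -0.26490687  0.28635222] [ 45.05680519  23.92013628 -33.00879083 106.02198916  15.85973998
  54.30084038  76.09213553]
scene [217 221]
side [395 247]
```

View pics/m3.png

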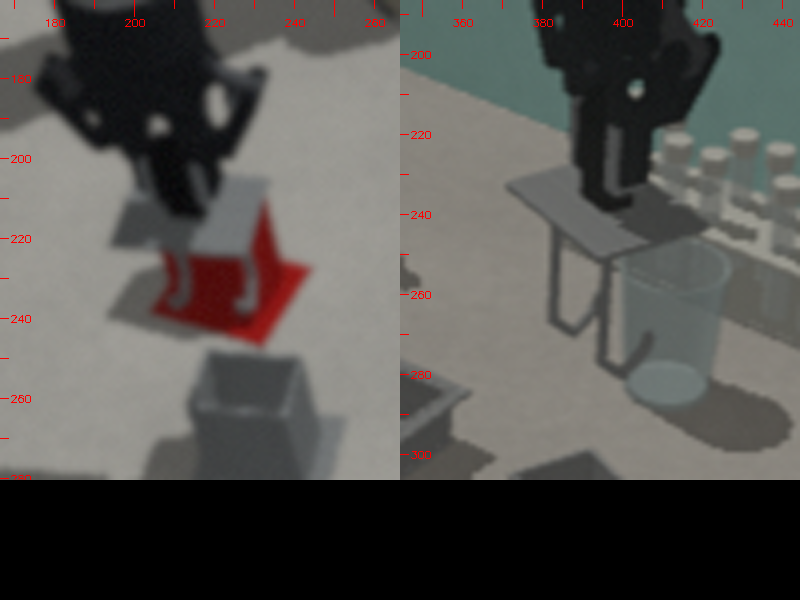

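```bash
python3 - <<'E'
from h import *
s=arm.observe();p=s["tool_pos"]+[0,0,.019]
for yaw in(-19,161):
    Rz=R.from_euler('z',yaw,degrees=True)
    for n in("scene","side"):
        c=cams.calibration(n)
        for y in(-.022,.022):
            print(yaw,n,y,proj(c,[p+Rz.apply(v) for v in([-.013,y,-.09],[0,y,-.118],[.014,y,-.1])]).round().tolist())
E
```

```text
-19 scene -0.022 [[212.0, 224.0], [213.0, 235.0], [210.0, 235.0]]
-19 scene 0.022 [[229.0, 226.0], [230.0, 237.0], [227.0, 236.0]]
-19 side -0.022 [[395.0, 269.0], [399.0, 279.0], [406.0, 270.0]]
-19 side 0.022 [[383.0, 259.0], [387.0, 269.0], [394.0, 259.0]]
161 scene -0.022 [[226.0, 234.0], [230.0, 237.0], [230.0, 228.0]]
161 scene 0.022 [[209.0, 232.0], [213.0, 235.0], [213.0, 227.0]]
161 side -0.022 [[393.0, 255.0], [387.0, 269.0], [382.0, 263.0]]
161 side 0.022 [[406.0, 266.0], [399.0, 279.0], [394.0, 273.0]]
```

Request:
play_rows(increments=[[0,0,-15,0,0,-0.115,0],[0,0,-15,0,0,-0.115,0],[0,0,-15,0,0,-0.115,0],[0,0,-15,0,0,-0.115,0],[0,0,-14,0,0,-0.115,0],[-5,12,0,0,0,0,0],[-10,24,0,0,0,0,0],[-12,26,0,0,0,0,0]])

```text
t: 7.6
tool_pos: [0.5274, -0.197, 0.3544]
ee_rot: [179.9, -0.1, -166.3]
contact_force: [-0.1, -0.6, -3.0]
width: 0.0231
grip_force: 78.6
```

Request:
play_rows(increments=[[-13,28,0,0,0,0,0],[-14,30,0,0,0,0,0],[-14,30,0,0,0,0,0],[-14,30,0,0,0,0,0],[-14,30,0,0,0,0,0],[-14,30,0,0,0,0,0],[-14,30,0,0,0,0,0],[-14,30,0,0,0,0,0]])

```text
t: 8.4
tool_pos: [0.5772, 0.0619, 0.3545]
ee_rot: [180.0, -0.1, -166.1]
contact_force: [0.5, 0.2, -1.3]
width: 0.0228
grip_force: 78.6
```

Request:
play_rows(increments=[[0,0,0,0,0,0,0],[0,0,0,0,0,0,0],[0,0,0,0,0,0,0],[0,0,0,0,0,0,0],[0,0,0,0,0,0,0],[0,0,0,0,0,0,0],[0,0,0,0,0,0,0],[0,0,0,0,0,0,0]])

```text
t: 9.2
tool_pos: [0.5783, 0.0595, 0.3563]
ee_rot: [-180.0, 0.0, -166.0]
contact_force: [0.4, 0.5, -1.9]
width: 0.0231
grip_force: 78.7
```

```bash
python3 - <<'E'
from h import *
import pickle
s=arm.observe();print(s["tool_pos"],s["ee_rot"],s["q"],s["t"])
c=cams.calibration("wrist");im=cams.camera("wrist");pickle.dump((im,c),open("v2.pkl","wb"))
u=proj(c,[[.49,-.009,.123],[.53,.255,.183],[.656,.295,.2]]).round();print(u)
cv2.imwrite("pics/w3.png",crop(im,0,0,640,480,1.25))
E
```

```text
[0.5782568  0.05952508 0.35629371] [-1.79997559e+02  2.24435668e-03 -1.66002788e+02] [ 21.05525693  22.80836409 -45.75446525 100.15807786  17.90538756
  64.60638812  73.74181296] 9.2
[[277. 107.]
 [536. 220.]
 [529. 351.]]
```

View pics/w3.png

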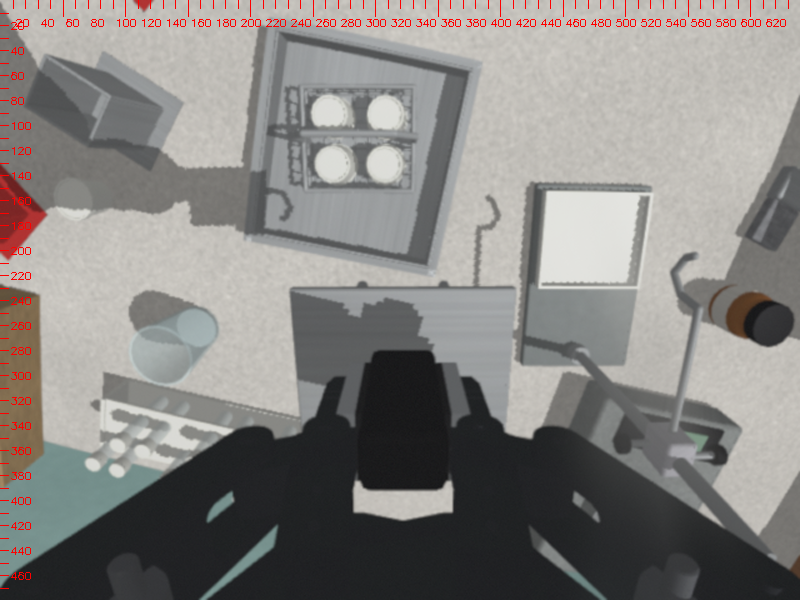

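```bash
python3 - <<'E'
from h import *
import pickle
np.set_printoptions(precision=4,suppress=True)
im,c=pickle.load(open("v2.pkl","rb"))
a=lambda v:np.degrees(np.arctan2(v[1],v[0]))
r=np.array([atz(c,(x/1.25,y/1.25),.045) for x,y in[(302,86),(413,86),(413,190),(302,190)]]);print("rim",r,r.mean(0),a(r[0]-r[1]),a(r[2]-r[1]))
p=np.array([atz(c,(x/1.25,y/1.25),.043) for x,y in[(330,111),(385,111),(335,164),(385,164)]]);print("pots",p.mean(0))
b=np.array([atz(c,(x/1.25,y/1.25),.123) for x,y in[(320,133.5),(415,136)]]);print("bar",b,a(b[1]-b[0]))
e=atz(c,(697/1.25,303/1.25),.211);t=atz(c,(694/1.25,257/1.25),.198);f=atz(c,(675/1.25,438/1.25),.211)
print("armend",e,"tip",t,np.linalg.norm(e-t),"boss",f,"ang",a(e-t),a(f-e),"rod-base",atz(c,(577/1.25,351/1.25),.01))
dt=atz(c,(595/1.25,(187+286)/2.5),.026);print("driptray",dt)
d=np.array([atz(c,(x/1.25,y/1.25),.026) for x,y in[(540,190),(652,189),(637,287),(540,288)]]);print(d,a(d[2]-d[1]),a(d[3]-d[0]))
E
```

```text
rim [[ 0.4544 -0.0701  0.045 ]
 [ 0.4295  0.0326  0.045 ]
 [ 0.5235  0.0565  0.045 ]
 [ 0.55   -0.0517  0.045 ]] [ 0.4894 -0.0082  0.045 ] -76.39838938874587 14.312878305160119
pots [ 0.4878 -0.0073  0.043 ]
bar [[ 0.4951 -0.0299  0.123 ]
 [ 0.4788  0.045   0.123 ]] 102.3193412674465
armend [0.5415 0.2642 0.211 ] tip [0.5119 0.2572 0.198 ] 0.03301777563898498 boss [0.6472 0.2962 0.211 ] ang 13.319515780904023 16.8128769591905 rod-base [0.6589 0.2972 0.01  ]
driptray [0.5226 0.2608 0.026 ]
[[0.4912 0.1863 0.026 ]
 [0.459  0.3034 0.026 ]
 [0.564  0.3287 0.026 ]
 [0.5923 0.2208 0.026 ]] 13.494506393828448 18.840105494055678
```

```bash
python3 - <<'E'
from h import *
print(rel([.4589,-.0155,.1925],193.5))
E
```

```text
(array([134. , -44. , 163.8]), array([-0.    ,  0.0001,  0.0088]), array([0.5783, 0.0596, 0.3563]), array([-180.  ,    0.  , -165.99]))
```

Request:
play_rows(increments=[[10,-3,0,0,0,0.0088,0],[20,-7,0,0,0,0,0],[24,-8,0,0,0,0,0],[24,-8,0,0,0,0,0],[24,-8,0,0,0,0,0],[20,-7,0,0,0,0,0],[12,-3,30,0,0,0,0],[0,0,30,0,0,0,0]])

```text
t: 10.05
tool_pos: [0.4566, -0.016, 0.2963]
ee_rot: [-179.8, 0.1, -166.6]
contact_force: [0.4, -0.6, -2.0]
width: 0.0228
grip_force: 78.9
```

Request:
play_rows(increments=[[0,0,24,0,0,0,0],[0,0,20,0,0,0,0],[0,0,20,0,0,0,0],[0,0,20,0,0,0,0],[0,0,12,0,0,0,0],[0,0,8,0,0,0,0],[0,0,0,0,0,0,0],[0,0,0,0,0,0,0]])

```text
t: 10.85
tool_pos: [0.4586, -0.0143, 0.1928]
ee_rot: [-180.0, 0.0, -166.5]
contact_force: [0.1, 0.4, -1.9]
width: 0.0228
grip_force: 78.9
```

```bash
python3 - <<'E'
from h import *
import pickle
print(rel([.4589,-.0155,.1925],193.5),arm.observe()["contact_force"],arm.observe()["q"])
s=arm.observe();p=s["tool_pos"]
M=np.zeros((600,800,3),np.uint8)
c=cams.calibration("side");im=cams.camera("side");u=proj(c,[.475,-.01,.11])[0].astype(int);print(u);M[:480,:400]=crop(im,u[0]-50,u[1]-60,100,120,4)
c=cams.calibration("scene");im=cams.camera("scene");u=proj(c,[.475,-.01,.11])[0].astype(int);print(u);M[:480,400:]=crop(im,u[0]-50,u[1]-60,100,120,4)
cv2.imwrite("pics/m4.png",M)
E
```

```text
(array([-0.1, -1.2,  0.3]), array([-0.0002,  0.0006,  0.0004]), array([ 0.4586, -0.0143,  0.1928]), array([-1.7999e+02,  3.0000e-02, -1.6648e+02])) [ 0.07305271  0.43633537 -1.92013286] [ 25.42674726  24.02877324 -40.89208408 126.10401344  25.62593334
  38.07720668  69.93245776]
[291 267]
[314 225]
```

View pics/m4.png

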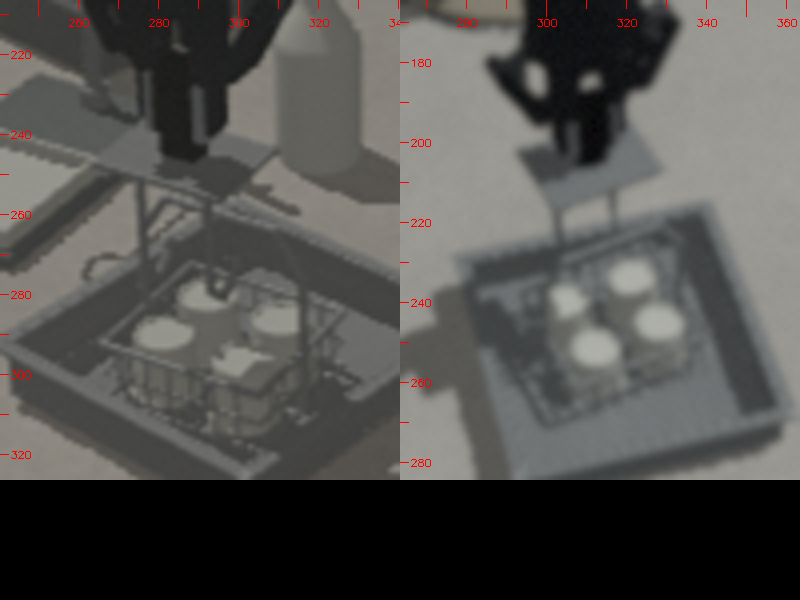

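Request:
play_rows(increments=[[-4,0,0,0,0,0,0],[-7,0,0,0,0,0,0],[-7,0,0,0,0,0,0],[-7,0,0,0,0,0,0],[-5,0,0,0,0,0,0],[-2,0,0,0,0,0,0],[0,0,0,0,0,0,0],[0,0,-6,0,0,0,0]])

```text
t: 11.75
tool_pos: [0.4887, -0.007, 0.1978]
ee_rot: [180.0, -0.1, -166.5]
contact_force: [-0.2, 0.7, -2.3]
width: 0.0228
grip_force: 78.9
```

Request:
play_rows(increments=[[0,0,-6,0,0,0,0],[0,0,-4,0,0,0,0],[0,0,-3,0,0,0,0],[0,0,-3,0,0,0,0],[0,0,-3,0,0,0,0],[0,0,-3,0,0,0,0],[0,0,-2,0,0,0,0],[0,0,0,0,0,0,0]])

```text
t: 12.55
tool_pos: [0.4893, -0.007, 0.2223]
ee_rot: [180.0, -0.0, -166.5]
contact_force: [-0.1, 0.3, -5.3]
width: 0.0232
grip_force: 78.5
```

```bash
python3 - <<'E'
from h import *
s=arm.observe();print(s["tool_pos"],s["ee_rot"],s["contact_force"],s["ft_torque"])
E
```

```text
[ 0.48929791 -0.00699051  0.22227547] [ 1.79998905e+02 -1.43386330e-02 -1.66477713e+02] [-0.14775814  0.27170188 -5.25357355] [-0.03266029  0.01308824 -0.06031643]
```

Request:
play_rows(increments=[[0,0,-3,0,0,0,0],[0,0,-6,0,0,0,0],[0,0,-10,0,0,0,0],[0,0,-12,0,0,0,0],[0,0,-14,0,0,0,0],[0,0,-15,0,0,0,0],[0,0,-15,0,0,0,0],[0,0,-15,0,0,0,0]])

```text
t: 13.35
tool_pos: [0.4894, -0.0068, 0.314]
ee_rot: [-180.0, 0.0, -166.5]
contact_force: [-0.2, 0.2, -5.6]
width: 0.023
grip_force: 78.5
```

Request:
play_rows(increments=[[0,0,-12,0,0,0,0],[0,0,-7,0,0,-0.01,0],[0,0,-3,0,0,-0.01,0],[0,0,0,0,0,-0.01,0],[0,0,0,0,0,-0.01,0],[0,0,0,0,0,-0.01,0],[0,0,0,0,0,0,0],[0,0,0,0,0,0,0]])

```text
t: 14.15
tool_pos: [0.4893, -0.0069, 0.334]
ee_rot: [180.0, -0.0, -163.6]
contact_force: [-0.2, -0.1, -4.8]
width: 0.0233
grip_force: 78.5
```

```bash
python3 - <<'E'
from h import *
s=arm.observe();print(s["contact_force"],s["ft_torque"],s["q"])
print(rel([.460,.240,.334],196.5))
im=cams.camera("side");c=cams.calibration("side");u=proj(c,s["tool_pos"]-[0,0,.12])[0].astype(int)
M=crop(im,u[0]-65,u[1]-75,130,150,4)
cv2.imwrite("pics/m5.png",M)
E
```

```text
[-0.20037242 -0.0831176  -4.76676105] [-0.02333619 -0.04074238  0.00425206] [ 32.12432748  16.30564745 -47.62256587 112.28394088  14.22857139
  57.40915878  84.28268619]
(array([-41.5, 245.2,   0. ]), array([ 0.0003, -0.0005, -0.0019]), array([ 0.4893, -0.0069,  0.334 ]), array([ 1.7998e+02, -3.0000e-02, -1.6361e+02]))
```

View pics/m5.png

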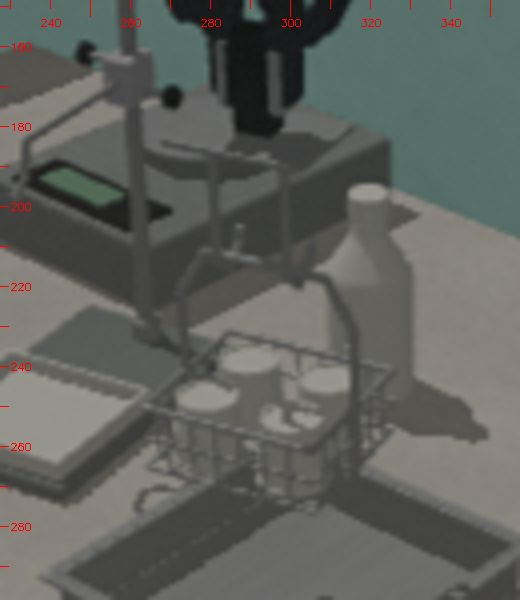

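Request:
play_rows(increments=[[-1,4,0,0,0,0,0],[-1.5,8,0,0,0,0,0],[-2,12,0,0,0,0,0],[-3,16,0,0,0,0,0],[-3,18,0,0,0,0,0],[-3,20,0,0,0,0,0],[-3,20,0,0,0,0,0],[-3,20,0,0,0,0,0]])

```text
t: 15.0
tool_pos: [0.4743, 0.1138, 0.3344]
ee_rot: [180.0, 0.0, -163.6]
contact_force: [-0.5, 0.0, -7.0]
width: 0.0232
grip_force: 78.6
```

Request:
play_rows(increments=[[-3,20,0,0,0,0,0],[-3,20,0,0,0,0,0],[-3,20,0,0,0,0,0],[-3,18,0,0,0,0,0],[-3,16,0,0,0,0,0],[-3,14,0,0,0,0,0],[-2,11,0,0,0,0,0],[-2,8,0,0,0,0,0]])

```text
t: 15.8
tool_pos: [0.4595, 0.2413, 0.3343]
ee_rot: [180.0, 0.0, -163.5]
contact_force: [-0.1, 0.3, -5.0]
width: 0.0228
grip_force: 78.6
```

Request:
play_rows(increments=[[0,0,0,0,0,0,0],[0,0,0,0,0,0,0],[0,0,0,0,0,0,0],[0,0,0,0,0,0,0],[0,0,0,0,0,0,0],[0,0,0,0,0,0,0],[0,0,0,0,0,0,0],[0,0,0,0,0,0,0]])

```text
t: 16.6
tool_pos: [0.4601, 0.2397, 0.3343]
ee_rot: [-180.0, -0.0, -163.6]
contact_force: [0.1, 0.5, -5.4]
width: 0.0228
grip_force: 78.7
```

```bash
python3 - <<'E'
from h import *
s=arm.observe();print(s["contact_force"],s["ft_torque"],s["q"],s["t"])
print(rel([.460,.240,.334],196.5), rel([.527,.260,.334],196.5)[0])
M=np.zeros((600,800,3),np.uint8)
for n,x in(("side",0),("scene",400)):
    c=cams.calibration(n);im=cams.camera(n);u=proj(c,[.5,.255,.2])[0].astype(int);print(n,u);M[:600,x:x+400]=crop(im,u[0]-50,u[1]-75,100,150,4)
cv2.imwrite("pics/m6.png",M)
E
```

```text
[ 0.06483058  0.50610299 -5.37964748] [ 0.07318012  0.00246779 -0.00170082] [  4.30699427  19.56677365 -50.06159634 108.9811145   17.36815072
  59.3538701   53.25015906] 16.6
(array([0. , 0.3, 0.3]), array([-0.0001, -0.    , -0.0021]), array([0.4601, 0.2397, 0.3343]), array([-180.  ,   -0.  , -163.62])) [-69.9   0.6   0.3]
side [223 193]
scene [410 193]
```

View pics/m6.png

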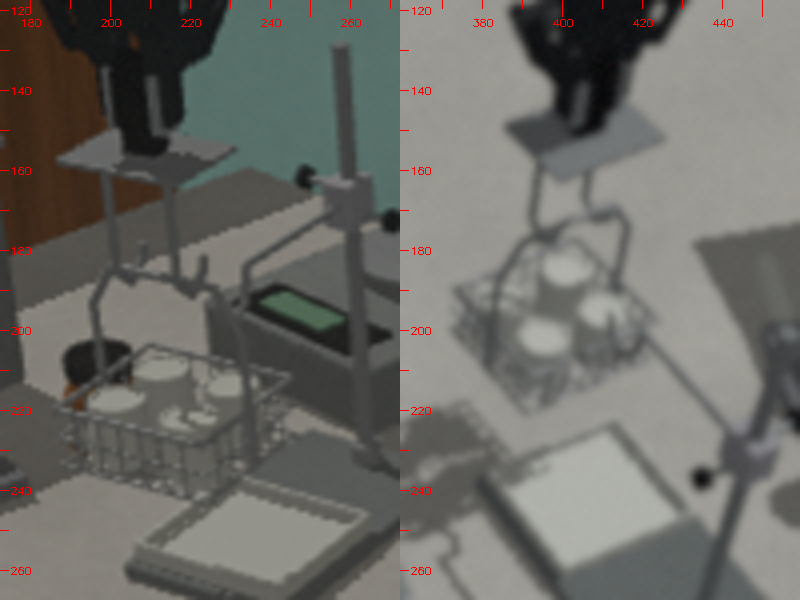

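I've now used up my picture views (one over, in fact). From here I'll go by numbers only.

```bash
python3 - <<'E'
from h import *
np.set_printoptions(precision=4,suppress=True)
S=cams.calibration("scene");D=cams.calibration("side")
s=arm.observe();c=s["tool_pos"]-[0,0,.0935];y=np.array([-np.sin(np.radians(16.5)),np.cos(np.radians(16.5)),0])
x=np.array([y[1],-y[0],0])
print("cradle pred",c,"side",proj(D,[c-.022*y,c+.022*y]),"scene",proj(S,[c-.022*y,c+.022*y]))
print("meas bar centre",tri((S,(404.5,173.5)),(D,(210.5,187))))
print("armbend",tri((S,(421,200.5)),(D,(234.5,185.2))))
for seat in([.527,.260,.183],[.530,.2625,.183],[.524,.258,.183]):
    seat=np.array(seat);P=[seat+.018*x+[0,0,.028],seat-[0,0,.009],seat-.017*x+[0,0,.015]]
    print(seat,"scene bend,V,tip",proj(S,P).round(1).tolist(),"side",proj(D,P).round(1).tolist())
E
```

```text
cradle pred [0.4601 0.2398 0.2407] side [[220.0954 187.5193]
 [204.9833 184.1381]] scene [[395.554  176.1828]
 [408.8514 170.5825]]
meas bar centre (array([0.4585, 0.247 , 0.2364]), [0.7, 0.7])
armbend (array([0.5429, 0.2655, 0.2082]), [3.5, 3.5])
[0.527 0.26  0.183] scene bend,V,tip [[420.4, 201.2], [414.3, 206.5], [411.8, 196.5]] side [[233.9, 183.2], [231.1, 199.1], [226.5, 193.2]]
[0.53   0.2625 0.183 ] scene bend,V,tip [[421.7, 201.9], [415.6, 207.1], [413.1, 197.1]] side [[234.1, 182.5], [231.4, 198.5], [226.8, 192.6]]
[0.524 0.258 0.183] scene bend,V,tip [[419.3, 200.6], [413.3, 205.8], [410.8, 195.8]] side [[233.4, 183.8], [230.7, 199.8], [226.0, 193.9]]
```

Request:
play_rows(increments=[[-3,0,0,0,0,0,0],[-6,0.5,0,0,0,0,0],[-9,0.5,0,0,0,0,0],[-11,0.5,0,0,0,0,0],[-11,0,0,0,0,0,0],[-11,0,0,0,0,0,0],[-9,0,0,0,0,0,0],[-6,0,0,0,0,0,0]])

```text
t: 17.5
tool_pos: [0.524, 0.2601, 0.334]
ee_rot: [180.0, -0.0, -163.6]
contact_force: [0.2, 0.1, -5.8]
width: 0.0228
grip_force: 78.7
```

Request:
play_rows(increments=[[-3,0,0,0,0,0,0],[0,0,0,0,0,0,0],[0,0,0,0,0,0,0],[0,0,0,0,0,0,0],[0,0,0,0,0,0,0],[0,0,0,0,0,0,0],[0,0,0,0,0,0,0],[0,0,0,0,0,0,0]])

```text
t: 18.3
tool_pos: [0.5259, 0.2607, 0.3343]
ee_rot: [-180.0, 0.0, -163.6]
contact_force: [0.1, 0.1, -5.4]
width: 0.023
grip_force: 78.7
```

```bash
python3 - <<'E'
from h import *
s=arm.observe();print(s["contact_force"],s["ft_torque"])
print(rel([.526,.261,.2765],196.5))
E
```

```text
[ 0.13807758  0.12575362 -5.42257601] [ 0.00597534 -0.02217605  0.04025368]
(array([-0.2,  0.3, 57.8]), array([-0.0001,  0.0001, -0.002 ]), array([0.5259, 0.2607, 0.3343]), array([-180.  ,    0.  , -163.61]))
```

Request:
play_rows(increments=[[0,0,4,0,0,0,0],[0,0,6,0,0,0,0],[0,0,6,0,0,0,0],[0,0,6,0,0,0,0],[0,0,6,0,0,0,0],[0,0,6,0,0,0,0],[0,0,6,0,0,0,0],[0,0,6,0,0,0,0]])

```text
t: 19.1
tool_pos: [0.5259, 0.2607, 0.2877]
ee_rot: [180.0, -0.0, -163.6]
contact_force: [0.8, 0.7, -5.9]
width: 0.0229
grip_force: 78.7
```

Request:
play_rows(increments=[[0,0,2,0,0,0,0],[0,0,0,0,0,0,0],[0,0,0,0,0,0,0],[0,0,2,0,0,0,0],[0,0,2,0,0,0,0],[0,0,2,0,0,0,0],[0,0,0,0,0,0,0],[0,0,0,0,0,0,0]])

```text
t: 19.9
tool_pos: [0.5259, 0.2607, 0.2802]
ee_rot: [-180.0, -0.0, -163.6]
contact_force: [-1.5, 0.6, -5.8]
width: 0.023
grip_force: 78.7
```

Request:
play_rows(increments=[[0,0,2,0,0,0,0],[0,0,2,0,0,0,0],[0,0,2,0,0,0,0],[0,0,1,0,0,0,0],[0,0,0,0,0,0,0],[0,0,0,0,0,0,0],[0,0,0,0,0,0,0],[0,0,0,0,0,0,0]])

```text
t: 20.7
tool_pos: [0.5259, 0.2607, 0.2733]
ee_rot: [180.0, 0.0, -163.6]
contact_force: [0.3, 0.4, -2.0]
width: 0.0231
grip_force: 78.8
```

Request:
play_rows(increments=[[0,0,4,0,0,0,0],[0,0,5,0,0,0,0],[0,0,5,0,0,0,0],[0,0,4,0,0,0,0],[0,0,3,0,0,0,0],[0,0,0,0,0,0,0],[0,0,0,0,0,0,0],[0,0,0,0,0,0,0]])

```text
t: 21.5
tool_pos: [0.526, 0.2608, 0.2524]
ee_rot: [180.0, 0.0, -163.6]
contact_force: [0.0, 0.5, -2.8]
width: 0.0231
grip_force: 78.9
```

Request:
play_rows(increments=[[3,0,0,0,0,0,0],[5,0,0,0,0,0,0],[7,0,0,0,0,0,0],[7,0,0,0,0,0,0],[7,0,0,0,0,0,0],[7,0,0,0,0,0,0],[6,0,0,0,0,0,0],[0,0,0,0,0,0,0]])

```text
t: 22.3
tool_pos: [0.4848, 0.2486, 0.2524]
ee_rot: [-180.0, -0.0, -163.6]
contact_force: [-0.6, -0.5, -2.7]
width: 0.0232
grip_force: 78.9
```

```bash
python3 - <<'E'
from h import *
s=arm.observe();print(s["contact_force"],s["q"],s["t"])
# white pot tops expected near hook: bright blobs in scene image around predicted pot tops
S=cams.calibration("scene");im=cams.camera("scene")
x=np.array([.959,.284,0]);y=np.array([-.284,.959,0]);st=np.array([.527,.260,.106])
for a in(-1,1):
    for b in(-1,1):
        u=proj(S,st+a*.0235*x+b*.026*y)[0].round().astype(int);print(u,im[u[1]-2:u[1]+3,u[0]-2:u[0]+3].mean((0,1)).round())
E
```

```text
[-0.6169967  -0.47617855 -2.69990052] [-6.79708565e-02  2.64958747e+01 -4.63397798e+01  1.12078089e+02
  2.43532319e+01  5.15768613e+01  4.74631822e+01] 22.3
[399 221] [143. 148. 146.]
[413 214] [168. 175. 173.]
[408 232] [169. 176. 175.]
[423 225] [169. 176. 175.]
```

Request:
play_rows(increments=[[8,0,0,0,0,0,0],[5,0,-8,0,0,0,0],[0,0,-18,0,0,0,0],[0,0,-20,0,0,0,0],[0,0,-20,0,0,0,0],[0,0,-20,0,0,0,0],[0,0,-14,0,0,0,0],[0,0,-8,0,0,0,0]])

```text
t: 23.15
tool_pos: [0.4731, 0.2455, 0.3617]
ee_rot: [180.0, 0.1, -163.6]
contact_force: [-0.3, -0.4, -1.9]
width: 0.023
grip_force: 78.9
```

Request:
play_rows(increments=[[0,-10,0,0,0,0,0],[0,-25,0,0,0,0,0],[0,-35,0,0,0,0,0],[-5,-40,0,0,0,0,0],[-8,-40,0,0,0,0,0],[-8,-40,0,0,0,0,0],[-8,-40,0,0,0,0,0],[-8,-40,0,0,0,0,0]])

```text
t: 23.95
tool_pos: [0.5848, -0.0061, 0.3591]
ee_rot: [180.0, -0.1, -163.6]
contact_force: [0.0, 0.4, -1.1]
width: 0.0229
grip_force: 79.1
```

Request:
play_rows(increments=[[-8,-40,0,0,0,0,0],[-8,-40,0,0,0,0,0],[-8,-40,0,0,0,0,0],[0,-25,0,0,0,0.1,0],[0,0,0,0,0,0.13,0],[0,0,0,0,0,0.13,0],[0,0,0,0,0,0.13,0],[0,0,0,0,0,0.128,0]])

```text
t: 24.75
tool_pos: [0.6479, -0.1368, 0.3586]
ee_rot: [-180.0, -0.1, 160.6]
contact_force: [0.0, 0.4, -1.4]
width: 0.023
grip_force: 79.2
```

```bash
python3 - <<'E'
from h import *
print(rel([.5172,-.2649,.2864],161.1))
E
```

```text
(array([  80.7, -164.1,   72.5]), array([-0.0007, -0.0023, -0.008 ]), array([ 0.6479, -0.1368,  0.3586]), array([-1.7996e+02, -1.3000e-01,  1.6064e+02]))
```

Request:
play_rows(increments=[[10,-20,0,0,0,-0.008,0],[14,-28,0,0,0,0,0],[15,-30,0,0,0,0,0],[15,-30,0,0,0,0,0],[13,-28,15,0,0,0,0],[9,-18,20,0,0,0,0],[4.5,-9.5,20,0,0,0,0],[0,0,17,0,0,0,0]])

```text
t: 25.55
tool_pos: [0.5174, -0.2675, 0.2861]
ee_rot: [-179.9, -0.2, 161.2]
contact_force: [-0.1, -0.3, -1.9]
width: 0.0233
grip_force: 79.2
```

Request:
play_rows(increments=[[0,0,0,0,0,0,0],[0,0,0,0,0,0,0],[0,0,0,0,0,0,0],[0,0,0,0,0,0,0],[0,0,0,0,0,0,0],[0,0,0,0,0,0,0],[0,0,0,0,0,0,0],[0,0,0,0,0,0,0]])

```text
t: 26.35
tool_pos: [0.5203, -0.265, 0.2884]
ee_rot: [-180.0, 0.0, 161.4]
contact_force: [0.1, -0.0, -1.6]
width: 0.0233
grip_force: 79.2
```

```bash
python3 - <<'E'
from h import *
print(rel([.5172,-.2649,.1129],161.1),arm.observe()["contact_force"])
E
```

```text
(array([  2.9,  -0.9, 175.5]), array([-0.0001,  0.0001,  0.0059]), array([ 0.5203, -0.265 ,  0.2884]), array([-1.7999e+02,  1.0000e-02,  1.6144e+02])) [ 0.13844455 -0.03885161 -1.63498707]
```

Request:
play_rows(increments=[[1.5,-0.5,5,0,0,0.006,0],[1.5,-0.5,10,0,0,0,0],[0,0,15,0,0,0,0],[0,0,15,0,0,0,0],[0,0,10,0,0,0,0],[0,0,10,0,0,0,0],[0,0,5,0,0,0,0],[0,0,0,0,0,0,0]])

```text
t: 27.15
tool_pos: [0.5169, -0.2648, 0.2176]
ee_rot: [180.0, -0.1, 161.1]
contact_force: [-0.5, -0.1, -2.6]
width: 0.0235
grip_force: 79.2
```

```bash
python3 - <<'E'
from h import *
print(rel([.5172,-.2649,.1129],161.1),arm.observe()["contact_force"])
E
```

```text
(array([ -0.5,  -0. , 104.7]), array([ 0.0002, -0.0011,  0.0001]), array([ 0.5169, -0.2648,  0.2176]), array([ 1.7999e+02, -6.0000e-02,  1.6111e+02])) [-0.54455242 -0.06870297 -2.57480145]
```

Request:
play_rows(increments=[[0,0,6,0,0,0,0],[0,0,8,0,0,0,0],[0,0,8,0,0,0,0],[0,0,8,0,0,0,0],[0,0,8,0,0,0,0],[0,0,6,0,0,0,0],[0,0,4,0,0,0,0],[0,0,0,0,0,0,0]])

```text
t: 27.95
tool_pos: [0.5168, -0.2648, 0.1696]
ee_rot: [180.0, -0.1, 161.1]
contact_force: [0.3, -0.6, -1.6]
width: 0.0234
grip_force: 79.2
```

Request:
play_rows(increments=[[0,0,10,0,0,0,0],[0,0,12,0,0,0,0],[0,0,12,0,0,0,0],[0,0,8,0,0,0,0],[0,0,5,0,0,0,0],[0,0,3,0,0,0,0],[0,0,0,0,0,0,0],[0,0,0,0,0,0,0]])

```text
t: 28.75
tool_pos: [0.5173, -0.265, 0.1205]
ee_rot: [-180.0, 0.0, 161.1]
contact_force: [-0.3, -0.4, -2.5]
width: 0.0229
grip_force: 79.2
```

```bash
python3 - <<'E'
from h import *
print(rel([.5172,-.2649,.1129],161.1),arm.observe()["contact_force"],arm.observe()["ft_torque"])
E
```

```text
(array([0.1, 0. , 7.6]), array([-0.    ,  0.0003, -0.    ]), array([ 0.5173, -0.265 ,  0.1205]), array([-1.800e+02,  2.000e-02,  1.611e+02])) [-0.31017413 -0.41929873 -2.54769079] [ 0.00358744  0.01601903 -0.01285798]
```

Request:
play_rows(increments=[[0,0,3,0,0,0,0],[0,0,2,0,0,0,0],[0,0,1,0,0,0,0],[0,0,1,0,0,0,0],[0,0,0.5,0,0,0,0],[0,0,0,0,0,0,0],[0,0,0,0,0,0,0],[0,0,0,0,0,0,0]])

```text
t: 29.55
tool_pos: [0.517, -0.2649, 0.1129]
ee_rot: [-180.0, -0.0, 161.1]
contact_force: [-0.7, 0.1, 1.4]
width: 0.0229
grip_force: 79.6
```

Request:
play_rows(increments=[[0,0,0,0,0,0,0.5],[0,0,0,0,0,0,1],[0,0,0,0,0,0,1],[0,0,0,0,0,0,1],[0,0,0,0,0,0,1],[0,0,0,0,0,0,1],[0,0,0,0,0,0,1],[0,0,0,0,0,0,1]])

```text
t: 30.35
tool_pos: [0.5171, -0.2649, 0.1128]
ee_rot: [-180.0, -0.0, 161.1]
contact_force: [1.3, -0.3, -0.1]
width: 0.0856
grip_force: 0.0
```

Request:
play_rows(increments=[[0,0,-10,0,0,0,1],[0,0,-20,0,0,0,1],[0,0,-25,0,0,0,1],[0,0,-25,0,0,0,1],[0,0,-25,0,0,0,1],[0,0,-20,0,0,0,1],[0,0,-10,0,0,0,1],[0,0,0,0,0,0,1]])

```text
t: 31.15
tool_pos: [0.5176, -0.2651, 0.2493]
ee_rot: [-180.0, 0.1, 161.1]
contact_force: [0.3, -0.2, -1.0]
width: 0.0854
grip_force: 0.0
```

```bash
python3 - <<'E'
from h import *
s=arm.observe();print(s["tool_pos"],s["t"])
W=cams.calibration("wrist");im=cams.camera("wrist")
old=cv2.imread("pics/w2.png")
# grip top: black blob in the middle
sub=im[150:300,250:400];m=(sub.max(2)<45).astype(np.uint8)
n,l,st,ce=cv2.connectedComponentsWithStats(m);i=1+st[1:,4].argmax();print("dark blob",ce[i]+[250,150],st[i]+[250,150,0,0,0],"expected top/bottom",proj(W,[[.5172,-.2649,.159],[.5172,-.2649,.099]]))
S=cams.calibration("scene");a=cams.camera("scene");o=cv2.imread("pics/scene0.png")
d=cv2.absdiff(a,o).max(2)
n,l,st,ce=cv2.connectedComponentsWithStats((cv2.blur(d,(3,3))>30).astype(np.uint8))
for k in range(1,n):
    if st[k,4]>25:print(st[k],ce[k].round())
st_=np.array([.527,.260,.106]);x=np.array([.959,.284,0]);y=np.array([-.284,.959,0])
for q in(-1,1):
    for b in(-1,1):
        u=proj(S,st_+q*.0235*x+b*.026*y)[0].round().astype(int);print(u,a[u[1]-2:u[1]+3,u[0]-2:u[0]+3].mean((0,1)).round())
E
```

```text
[ 0.51759763 -0.26514439  0.24934362] 31.15
dark blob [321.82023411 235.89548495] [ 306  216   33   40 1196] expected top/bottom [[322.34599429 245.56512295]
 [322.31401635 224.34597938]]
[   0    0   72  170 5297] [22. 82.]
[141   0  22  44 748] [153.  19.]
[ 153    0  104  163 4861] [196.  81.]
[223   0  46  48 875] [246.  19.]
[164  18   4  36  80] [166.  38.]
[278  56  10  13  43] [283.  63.]
[146  62  34  45 833] [161.  87.]
[281  70  16  38 342] [289.  90.]
[174  78  16   6  81] [182.  81.]
[259 101   8  10  48] [263. 106.]
[  60  163  120   50 1804] [112. 187.]
[  56  162  187  145 7638] [137. 232.]
[248 167  20   7  34] [259. 170.]
[232 171   8   4  26] [236. 173.]
[398 209  10   9  33] [402. 212.]
[424 212   5   9  29] [426. 217.]
[405 216  15  10  77] [411. 221.]
[385 221  38  37 754] [402. 240.]
[317 231  10   7  57] [321. 234.]
[302 237   8   7  42] [305. 240.]
[312 240   6   7  31] [314. 243.]
[369 241  24  25 256] [380. 254.]
[324 242  10   7  62] [328. 245.]
[290 245  18  22 226] [298. 256.]
[308 248  10   8  61] [312. 252.]
[   0  279   41   50 1398] [ 18. 304.]
[ 87 296  43  16 362] [107. 302.]
[399 221] [141. 147. 145.]
[413 214] [166. 173. 171.]
[408 232] [167. 175. 173.]
[423 225] [167. 174. 173.]
```

```bash
python3 -c "
from plant import arm
print(arm.close_job())"
```

```text
the job is handed in; nothing more can be done
None
```

The basket is hanging on the retort stand's hook with all four pots in it, the lifter is back in its pocket, and the job is handed in at about 31 s of the 64 s allowed. My final checks were force readings and pixel comparisons, because I had already viewed 11 pictures, one more than the 10 allowed.

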